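Tighten the window retaining ring of a flow cell with a pin spanner

ROBOT

A 6-joint arm with a two-finger parallel gripper is mounted at the origin on the work surface. World frame = base frame: x ahead of the robot, y to its left, z up, the work surface at z = 0. Lengths are in m, angles in rad, forces in N, time in s.
With the tool pointing down it reaches from about 0.35 to 0.775 m from the base axis. Payload 7.3 kg.
Tool frame: the origin (TCP) lies at the centre of the arm's flange, where the gripper is bolted on; the fingertips stand 178 mm ahead of it and the grasp point (between the pads) lies 159 mm ahead of it; x points along the fingers, y is the direction in which the jaws open and shut, and the axes are right-handed (so a half turn about x gives the same grasp; the last joint's range is limited). The gripper opens to 92 mm and grips with 3 to 60 N. Pads are 19 mm wide; open, the fingers measure 130 mm over their backs; the gripper's body (75 mm by 190 mm) begins 47 mm behind the grasp point.
Start: joints at [-0.146, 0.342, 1.524, -0, 1.275, -0.146], TCP at [0.525, 0, 0.405] pointing down, gripper open.
Joint ranges: [-2.53, 2.53], [-0.77, 2.02], [0.04, 2.7], [-1, 4.14], [0.28, 2.66], [-3.11, 3.11]. Speed limits (rad/s): [2.57, 2.57, 3.14, 3.14, 3.14, 3.14].

INTERFACE

Orientations are given as [roll, pitch, yaw] about the fixed x, y, z axes, in that order (R = Rz(yaw) Ry(pitch) Rx(roll)).
In Python, from cell import readout, cams, workorder gives the robot as it stands.
- The arm moves only by the shell command python3 -m inch 'ROWS' [FORCE]. ROWS is text: rows parted by semicolons, each of 5 numbers parted by spaces: the shift along the world's x, y, z in mm, then the turn about the world's z in rad, then the opening, from 0 (shut) to 1 (fully open). A call has 1 to 8 rows; each row shifts and turns the commanded pose from where the row before left it; what a row does not reach is not made up. A row lasts 1/12 s, in which the tool goes at most 41.7 mm and 7.16 degrees, less where a joint would pass 70% of its speed; a pose out of reach is approached as far as the arm can. A call is refused whole if a number of a shift passes 41.7 or a number of a turn 0.125, either way. A call with a gripper value outside its range is refused whole. The fingers move at their own pace and stop on an object; FORCE is the grip in N (left out, the last holds). Time passes only in rows, so rows that do not move let the fingers close. It gives the time, the measured TCP pose, the force and the opening at its end, in the units of the state.
- readout.observe(): the state, without advancing time (a new reading comes with each control period).
- cams.read_camera(name): name is "scene" or "side" or "wrist"; returns a dict with "color" (384x512x3 uint8, red, green, blue), "fx", "fy", "cx", "cy" (pixels), "world_to_cam" (4x4, takes a point from world to camera coordinates); the wrist camera has in their place "T_tool_cam" (4x4, takes a point from camera to tool coordinates, whose origin is the TCP and whose axes are the tool frame's). Camera axes: x right, y down, z forward; pixel columns grow to the right and rows downward; lengths in m; the calibration is good to about 2 mm. A picture is of the moment at which its call begins: read the wrist's pose just before it. There is no depth.
- workorder.hand_in(): hands the job in, once; it reports no verdict.
The state is a dict: "time": time; "qpos": joint angles; "qvel": joint speeds; "joint_efforts": joint torques, N m; "tool_pos": TCP position; "tool_rot": TCP orientation; "contact_force": force on the tool from outside, world axes, zero at the start; "torque": the same for the moment, N m; "opening": finger opening in m.
Only numpy, scipy, OpenCV 4.12 (cv2) and the standard library are available. Lean on these libraries where they do the work, as an engineer would, in place of code of your own. Each camera call takes 0.05 s, during which the arm holds its last target.

TASK

Take the pin spanner from its cradle, set both of its pins down into the two holes of the steel retaining ring on the flow-cell housing, and only then turn the ring clockwise (seen from above) until it is fully home against its stop. Work gently, feeling for the holes rather than forcing the pins, touch the housing and ring with the spanner only, then put the spanner back on its cradle as it stood before and let go. Leave everything else on the bench alone.

Things in the scene. Friction and masses are not known exactly. Their poses are not given: they have to be found in the camera images.
- spanner: Loose face pin spanner, 0.2-0.33 kg. Grey grip block 30 (own x) x 44 (y) x 45 mm high, on a steel bar 34 x 70 x 8 mm; two pins 5 mm in diameter, 12 mm long, point down from the bar, 23 mm either side of the middle along own y. Origin: midway between the pin tips, z up; above it: bar 12-20 mm, grip 20-65 mm. Take it by the grip's 44 mm faces, across x. A half turn about z makes no difference.
- cradle: White plastic cradle, fixed, placed anew each time: base 70 x 120 x 8 mm, two rails along own y (90 mm long, 10 mm thick), tops 30 mm above the bench, a 14 mm wide slot between. The spanner's bar rests on the rails, pins in the slot, its y along the cradle's y, its origin 18 mm above the cradle's origin (centre of the underside, on the bench).
- cell: Flow-cell housing, fixed, placed anew each time, left or right: aluminium block 90 x 90 mm, top 54 mm above the bench, base 116 mm square, 10 mm high. Centred on top, the steel retaining ring: bore 30, outside 62, 8 mm thick, with two opposite round through holes 8 mm in diameter and 8 mm deep, centres 23 mm from the axis. Origin: centre of the underside.
- ring_face (a point): Centre of the ring's upper face, 62 mm above the bench; axes are the housing's (z up), they do not turn with the ring. The line through the two holes differs from case to case and is not measured: at the start it lies anywhere from 12 degrees clockwise to 46 degrees counter-clockwise (from above) of this y axis. Look or feel for the holes.
- ring (a joint): Turn of the ring in its thread, rad, growing clockwise seen from above; hard stop (fully home) at 0.80; starts between 0 and 0.2. It does not tell where the holes point. The ring is stiff (0.2 N m, about 5 N at each pin) and stays where it is left; pins rubbing on its face with less than about 10 N do not turn it.
- amber_jar: Bystander: amber jar, 48 mm in diameter, 62 mm high. Origin: centre of its foot.
- vial: Bystander: small clear vial with a white cap, 28 mm in diameter, 50 mm high. Origin: centre of its foot.
- screwdriver: Bystander: screwdriver lying on the bench, roughly along the bench's width. Origin: on its axis, underside.
- beaker: Bystander: clear beaker, 68 mm in diameter, 85 mm high. Origin: centre of its foot.
- gasket: Bystander: white gasket ring lying flat, 60 mm in diameter, 6 mm thick. Origin: centre of its underside.
- reagent: Bystander: white bottle, 64 mm in diameter, 130 mm high. Origin: centre of its foot.
Mind the look-alikes: they are no part of the job. What is shaped like the cradle but yellow is not meant. What is shaped like the spanner but blue is not meant.

How it is judged:
On the way, in this order (a step that is already met when the one before it is completed fails the run):
1. both pins of the spanner are down in the ring's holes before the ring has been turned (z of spanner in the frame of ring_face below -0.004 m and horizontal distance between spanner and ring_face below 0.005 m and angle between spanner's own z axis and vertical below 0.08 rad and value of joint ring below 0.4 rad), for 0.1 s.
2. the ring is turned home with the pins still in its holes (value of joint ring above 0.75 rad and z of spanner in the frame of ring_face below -0.002 m and horizontal distance between spanner and ring_face below 0.006 m), for 0.1 s.
At the end, for the whole second after the job is handed in: The ring is home (within 0.05 rad of its stop); the spanner stands at rest on the cradle's rails, pins in the slot, within 15 mm of the cradle's middle and 0.2 rad of its direction (either way round), upright, released (value of joint ring above 0.75 rad and horizontal distance between spanner and cradle below 0.015 m and z of spanner in the frame of cradle between 0.014 and 0.022 m and angle between the y axis of spanner and the y axis of cradle, either way round below 0.2 rad and angle between spanner's own z axis and vertical below 0.08 rad and linear speed of spanner below 0.02 m/s); the robot touches nothing.
It fails at once if the spanner is forced against the ring or housing with more than 40 N (contact force between spanner and cell above 40 N).
It fails at once if the gripper or arm touches the housing or ring (contact force between any of the fingers, the arm and cell above 2 N).
It fails at once if a bystander is pushed more than 30 mm or tipped (distance of any of amber_jar, vial, screwdriver, beaker, gasket, reagent from where it was at the start of the episode above 0.03 m or angle between any of amber_jar, vial, beaker, reagent's own z axis and vertical above 0.5 rad).
It also fails if it takes over 61 s, if anything falls off the work surface, if the arm or the gripper's body presses on something with over 40 N, if the wrist force passes 120 N, or if a joint passes its speed limit or range.

## Working session

There is one attempt and no reset: what is moved stays moved. The work goes in short steps, Python scripts to look and compute and a shell command to move; the robot and the scene stay as the last step left them, time stands still between calls to the robot, and variables do not carry over. Pictures are saved under pics/ and viewed, and the job is handed in when it is done.

```bash
ls; mkdir -p pics
python3 - <<'E'
from cell import readout, cams
import cv2
print(readout.observe())
for n in ["scene","side","wrist"]:
    c=cams.read_camera(n); cv2.imwrite(f"pics/{n}0.png",c["color"][:,:,::-1])
    print(n,c["fx"],c["fy"],c["cx"],c["cy"],c.get("world_to_cam",c.get("T_tool_cam")))
E
```

```text
pics
{'time': 0.0, 'qpos': array([-1.46031401e-01,  3.42723042e-01,  1.52505135e+00,  2.20414682e-05,
        1.27541246e+00, -1.46008651e-01]), 'qvel': array([ 0.00047873, -0.00090084,  0.00040907,  0.00178704, -0.00077856,
       -0.0005149 ]), 'joint_efforts': array([ 7.61924657e-04, -4.31245601e+01, -2.44219762e+01,  7.17750052e-02,
        5.59406646e-02, -1.04314388e-04]), 'tool_pos': array([5.24853181e-01, 3.03525571e-05, 4.04032604e-01]), 'tool_rot': array([-1.73002506,  1.56920199,  2.98233474]), 'contact_force': array([-0.60445894,  0.80339396, -0.46653227]), 'torque': array([ 0.02011466,  0.06577671, -0.0272425 ]), 'opening': 0.09177080747663842}
scene 423.11391517212587 423.11391517212587 247.8470866234237 187.08706387160268 [[-0.79355459  0.60844883 -0.00781885  0.40957263]
 [ 0.36663369  0.46783898 -0.80418059 -0.1640353 ]
 [-0.48564478 -0.64102785 -0.59433361  1.64506133]
 [ 0.          0.          0.          1.        ]]
side 374.8685665223838 374.8685665223838 258.2534401659985 195.9417203761364 [[ 0.92538601 -0.37895859 -0.00714981 -0.48926452]
 [-0.23217986 -0.55185244 -0.80096904  0.23370965]
 [ 0.29958846  0.74286558 -0.59866308  0.81626998]
 [ 0.          0.          0.          1.        ]]
wrist 294.1402448109813 294.1402448109813 252.4584293017234 189.8924068023681 [[ 1.35609502e-03 -2.50529120e-01  9.68108114e-01  1.89521081e-02]
 [ 9.99999012e-01 -1.92108373e-05 -1.40573819e-03  1.95468091e-04]
 [ 3.70776521e-04  9.68109064e-01  2.50528847e-01 -6.66902293e-02]
 [ 0.00000000e+00  0.00000000e+00  0.00000000e+00  1.00000000e+00]]
```

View pics/scene0.png

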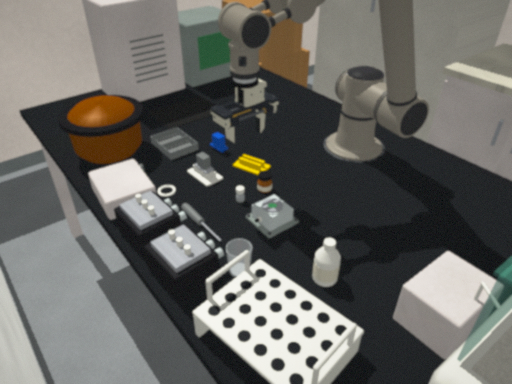

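View pics/side0.png

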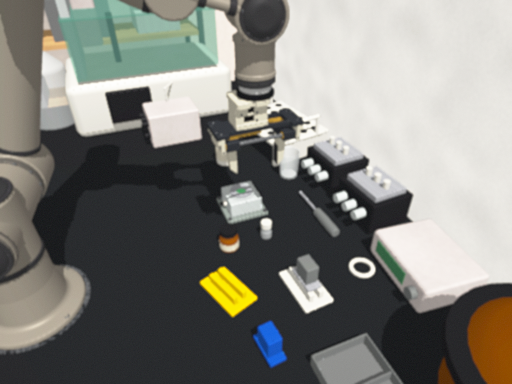

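View pics/wrist0.png

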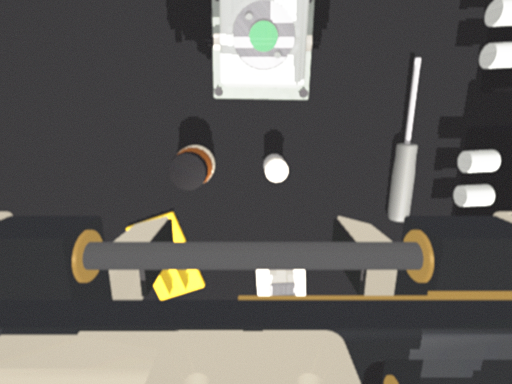

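Candidates for the spanner: grey block on the white cradle at scene (204,160) / side (307,268), and a blue look-alike at scene (219,142) / side (268,340). Candidates for the cradle: white at scene (205,175) / side (306,290), and yellow at scene (252,163) / side (229,290). By the description I choose the grey spanner and the white cradle, and will check them in a close crop.

Run:
```python
import cv2,numpy as np
a=cv2.imread("pics/scene0.png")[140:250,170:310]; b=cv2.imread("pics/side0.png")[170:320,200:350]
a=cv2.resize(a,(764,600),interpolation=cv2.INTER_CUBIC)[:, :]; b=cv2.resize(b,(600,600),interpolation=cv2.INTER_CUBIC)
cv2.imwrite("pics/cropA.png",a); cv2.imwrite("pics/cropB.png",b)
cv2.imwrite("pics/cropC.png",cv2.resize(cv2.imread("pics/wrist0.png")[0:110,200:330],(709,600),interpolation=cv2.INTER_CUBIC))
```

```text
(no output)
```

View pics/cropA.png

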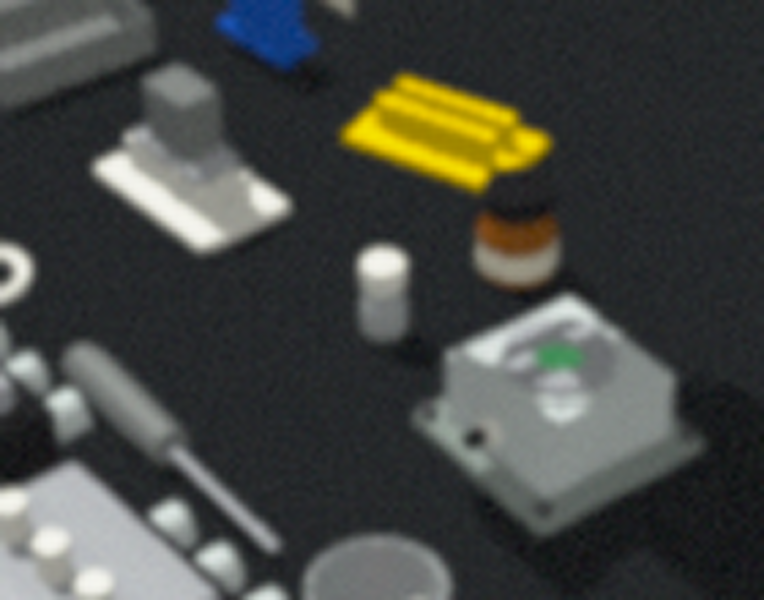

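View pics/cropB.png

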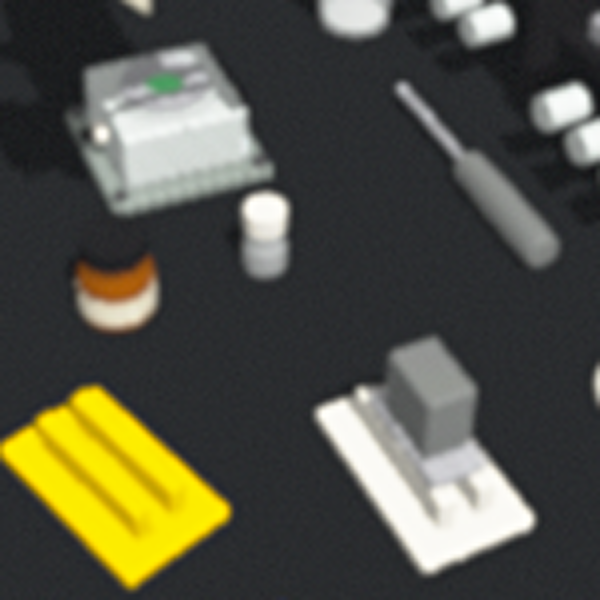

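View pics/cropC.png

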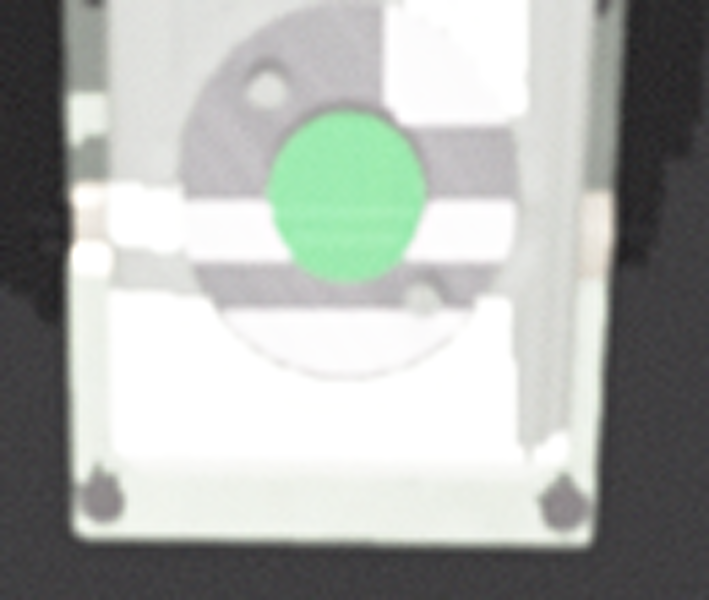

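The crops confirm it: the grey grip and steel bar stand on the white cradle, while the blue and yellow items are separate. The wrist view shows the ring's holes at about (249,16) and (277.6,54.6).

```bash
cat > h.py <<'E'
import numpy as np,cv2,sys
from scipy.spatial.transform import Rotation as R
from cell import readout,cams
def snap(n,tag=None):
    s=readout.observe(); c=cams.read_camera(n)
    if "T_tool_cam" in c:
        T=np.eye(4);T[:3,:3]=R.from_euler("xyz",s["tool_rot"]).as_matrix();T[:3,3]=s["tool_pos"]
        c["cw"]=T@c["T_tool_cam"]
    else: c["cw"]=np.linalg.inv(c["world_to_cam"])
    if tag: cv2.imwrite(f"pics/{tag}.png",c["color"][:,:,::-1])
    return s,c
def ray(c,p,z):
    d=c["cw"][:3,:3]@np.array([(p[0]-c["cx"])/c["fx"],(p[1]-c["cy"])/c["fy"],1.]);o=c["cw"][:3,3]
    return o+d*(z-o[2])/d[2]
def proj(c,P):
    q=np.linalg.inv(c["cw"])@np.append(P,1); return np.array([c["fx"]*q[0]/q[2]+c["cx"],c["fy"]*q[1]/q[2]+c["cy"]])
E
python3 - <<'E'
from h import *
s,w=snap("wrist"); _,sc=snap("scene"); _,sd=snap("side")
f=lambda x:np.round(x*1000,1)
A=ray(w,(248.95,16.1),.062);B=ray(w,(277.6,54.6),.062)
print("holes",f(A),f(B),f(np.linalg.norm(A-B)),f((A+B)/2),np.arctan2(*(A-B)[1::-1]))
k=5.4545
for p in [(75,538),(590,545)]: print("base corner",f(ray(w,(200+p[0]/k,p[1]/k),.010)))
# ring center from outer circle left/right (180,190),(520,200), bottom 380
print("ringL/R",f(ray(w,(200+182/k,195/k),.062)),f(ray(w,(200+519/k,195/k),.062)),"bot",f(ray(w,(200+345/k,380/k),.062)),"bore",f(ray(w,(200+347/k,196/k),.062)))
# green centroid in other views
for n,c in(("scene",sc),("side",sd),("wrist",w)):
    im=c["color"].astype(int);m=(im[...,1]-im[...,0]>60)&(im[...,1]-im[...,2]>20)
    k2,l,st,ce=cv2.connectedComponentsWithStats(m.astype(np.uint8))
    for i in range(1,k2):
        if st[i,4]>15: print(n,ce[i],st[i],f(ray(c,ce[i],.062)),f(ray(c,ce[i],.054)))
# cradle corners: scene crop 140.. scale 5.457 ; side scale 4 off (200,170)
S=lambda x,y:(170+x/5.457,140+y/5.457); D=lambda x,y:(200+x/4,170+y/4)
for p in [(93,165),(205,252),(293,208)]: print("scene cradle base",f(ray(sc,S(*p),.008)))
for p in [(315,410),(430,572),(535,522)]: print("side cradle base",f(ray(sd,D(*p),.008)))
# grip top corners z .083
for p in [(146,84),(180,64),(220,93),(184,112)]: print("scene grip",f(ray(sc,S(*p),.083)))
for p in [(388,352),(434,336),(476,390),(430,407)]: print("side grip",f(ray(sd,D(*p),.083)))
E
```

```text
holes [520.8 159.9  62. ] [549.8 124.9  62. ] 45.4 [535.3 142.4  62. ] 2.261471654543723
base corner [476.9  84.7  10. ]
base corner [592.1  83.1  10. ]
ringL/R [505.2 142.3  62. ] [567.  142.2  62. ] bot [535.4 110.6  62. ] bore [535.4 142.1  62. ]
scene [272. 205.] [269 204   7   3  17] [539.  148.1  62. ] [532.4 140.6  54. ]
side [240.76470588 190.29411765] [238 189   7   4  17] [533.1 137.7  62. ] [536.6 148.1  54. ]
wrist [263.02040816  35.46310832] [250  21  27  30 637] [534.8 142.5  62. ] [535.1 144.4  54. ]
scene cradle base [ 605.3 -237.6    8. ]
scene cradle base [ 600.2 -112.5    8. ]
scene cradle base [ 530.7 -117.6    8. ]
side cradle base [ 526.2 -131.9    8. ]
side cradle base [ 535.1 -255.7    8. ]
side cradle base [ 602.3 -249.3    8. ]
scene grip [ 584.5 -194.8   83. ]
scene grip [ 555.1 -201.7   83. ]
scene grip [ 554.1 -157.6   83. ]
scene grip [ 583.3 -153.1   83. ]
side grip [ 549.8 -169.8   83. ]
side grip [ 578.2 -168.8   83. ]
side grip [ 579.8 -211.7   83. ]
side grip [ 552.1 -212.8   83. ]
```

```bash
python3 -m inch '6 -36 -8 0 1;6 -36 -8 0 1;6 -36 -8 0 1;6 -36 -8 0.025 1;6 -36 -8 0.025 1;6 -36 -8 0 1;6 -35 -8 0 1;0 0 0 0 1'; python3 -m inch '0 0 0 0 1;0 0 0 0 1'
python3 - <<'E'
from h import *
s,w=snap("wrist","w1");np.save("w1.npy",w["cw"]);print(s["tool_pos"],s["tool_rot"],s["time"])
E
```

```text
time: 0.97
tool_pos: [0.5667, -0.2568, 0.3463]
tool_rot: [-1.024, 1.569, -2.55]
contact_force: [-0.4, 0.1, -0.2]
opening: 0.0919
time: 1.13
tool_pos: [0.5669, -0.2507, 0.3485]
tool_rot: [-2.64, 1.57, 2.122]
contact_force: [-0.1, 0.2, -0.9]
opening: 0.0918
[ 0.56689102 -0.25067748  0.34845479] [-2.64021194  1.56971758  2.12172914] 1.1333
```

View pics/w1.png

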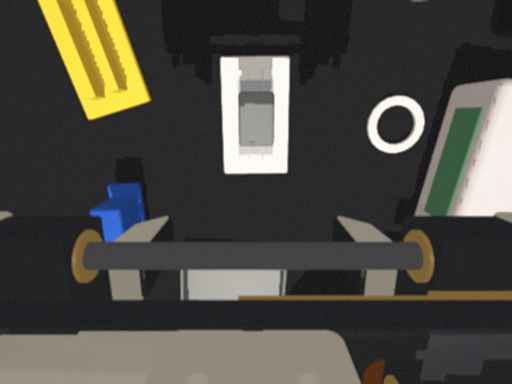

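The spanner sits on the white cradle, whose corners are at about (220,57), (289,57), (223,173) and (288,173). The grip top is around (256,118).

Run:
```python
import cv2
cv2.imwrite("pics/w1c.png",cv2.resize(cv2.imread("pics/w1.png")[50:180,200:310],(508,600),interpolation=cv2.INTER_CUBIC))
```

```text
(no output)
```

View pics/w1c.png

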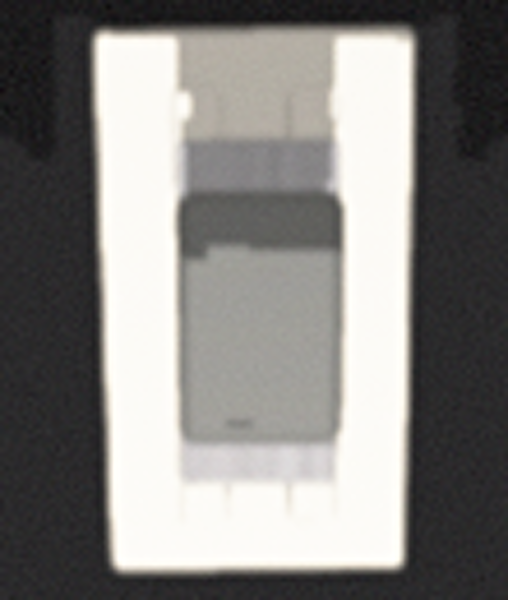

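Run:
```python
from h import *
s,w=snap("wrist"); f=lambda x:np.round(x*1000,1)
k=4.615; C=lambda x,y,z:f(ray(w,(200+x/k,50+y/k),z))
print(s["tool_pos"],s["tool_rot"])
print("cradle",[C(*p,.008) for p in [(94,30),(414,30),(113,570),(402,570)]])
print("grip",[C(*p,.083) for p in [(180,195),(341,195),(182,440),(339,440)]])
print("bar",[C(*p,.038) for p in [(183,140),(333,140),(183,480),(333,480)]])
M=R.from_euler("xyz",s["tool_rot"]).as_matrix();print(M.round(4)); print(np.arctan2(M[1,1],M[0,1]))
```

```text
[ 0.56697409 -0.25003476  0.3489123 ] [3.08911012 1.57030379 1.5689686 ]
cradle [array([ 528.1, -128.8,    8. ]), array([ 598.2, -125.3,    8. ]), array([ 535.4, -249.2,    8. ]), array([ 605.1, -245.7,    8. ])]
grip [array([ 551.9, -167.2,   83. ]), array([ 579.7, -165.8,   83. ]), array([ 553.9, -209.3,   83. ]), array([ 582.2, -207.9,   83. ])]
bar [array([ 549.9, -153.6,   38. ]), array([ 580.3, -152.1,   38. ]), array([ 552.6, -222.6,   38. ]), array([ 584.9, -221. ,   38. ])]
[[ 0.000e+00  9.987e-01  5.060e-02]
 [ 5.000e-04  5.060e-02 -9.987e-01]
 [-1.000e+00  0.000e+00 -5.000e-04]]
0.050654807370819094
```

```bash
python3 -m inch '0 31 0 0.004 1;0 31.5 0 0.004 1;0 0 -30 0 1;0 0 -30 0 1;0 0 -30 0 1;0 0 -25 0 1;0 0 -13 0 1;0 0 0 0 1'; python3 -m inch '0 0 0 0 1;0 0 0 0 1'
python3 - <<'E'
from h import *
s,w=snap("wrist","w2");print(s["tool_pos"]); snap("side","s2")
E
```

```text
time: 1.9
tool_pos: [0.5661, -0.1866, 0.2182]
tool_rot: [-2.101, 1.565, 2.672]
contact_force: [-0.3, -0.2, -0.2]
opening: 0.0916
time: 2.07
tool_pos: [0.5676, -0.188, 0.2224]
tool_rot: [1.094, 1.568, -0.418]
contact_force: [-0.3, -0.7, 0.1]
opening: 0.0916
[ 0.5675899  -0.18800065  0.22239447]
```

View pics/w2.png

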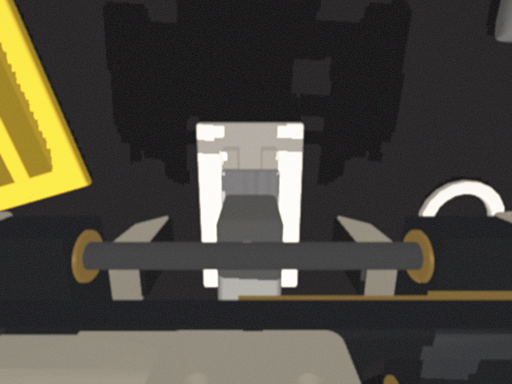

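View pics/s2.png

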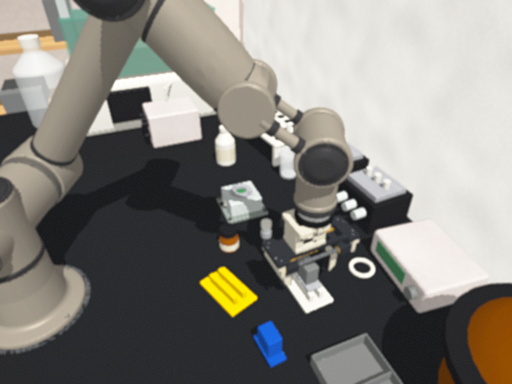

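```bash
python3 -m inch '0 0 0 0 0.6;0 0 0 0 0.3;0 0 0 0 0.1;0 0 0 0 0;0 0 0 0 0;0 0 0 0 0;0 0 0 0 0;0 0 0 0 0' 55; python3 -m inch '0 0 0 0 0;0 0 0 0 0;0 0 0 0 0'
python3 - <<'E'
from h import *
s=readout.observe();M=R.from_euler("xyz",s["tool_rot"]).as_matrix();print(s["tool_pos"],M[:,0],np.arctan2(M[1,1],M[0,1]),s["contact_force"],s["torque"])
E
```

```text
time: 2.83
tool_pos: [0.567, -0.1885, 0.2207]
tool_rot: [-2.647, 1.571, 2.123]
contact_force: [0.2, -0.3, -0.1]
opening: 0.043
time: 3.08
tool_pos: [0.567, -0.1885, 0.2207]
tool_rot: [-1.827, 1.571, 2.943]
contact_force: [0.0, 0.2, -0.6]
opening: 0.0298
[ 0.56696299 -0.18847642  0.22069326] [-7.55928138e-05  1.51737206e-05 -9.99999997e-01] 0.058045410662976964 [ 0.02840027  0.17226944 -0.60987477] [-0.00014731  0.04042311  0.06556367]
```

```bash
python3 -m inch '0 0 10 0 0;0 0 30 0 0;0 0 40 0 0;0 0 40 0 0;0 0 5 0 0;0 20 0 0 0;0 0 0 0 0'; python3 -m inch '-5 35 0 0 0;-5 35 0 0 0;-5 35 0 0 0;-5 35 0 0 0;-5 35 0 0 0;-5 35 0 0 0;0 30 0 0 0;0 0 0 0 0'; python3 -m inch '0 0 0 0 0;0 0 0 0 0;0 0 0 0 0'
python3 - <<'E'
from h import *
s,w=snap("wrist","w3");print(s["tool_pos"],s["contact_force"],s["time"])
cv2.imwrite("pics/w3c.png",cv2.resize(w["color"][50:200,180:330,::-1],(600,600),interpolation=cv2.INTER_CUBIC))
E
```

```text
time: 3.67
tool_pos: [0.5667, -0.1663, 0.3469]
tool_rot: [2.397, 1.569, 0.885]
contact_force: [-0.1, 1.4, -3.3]
opening: 0.0298
time: 4.33
tool_pos: [0.5361, 0.0761, 0.3455]
tool_rot: [-2.716, 1.568, 2.059]
contact_force: [-1.0, -0.2, -3.1]
opening: 0.0299
time: 4.58
tool_pos: [0.5371, 0.0705, 0.3455]
tool_rot: [-0.974, 1.57, -2.488]
contact_force: [-0.3, 0.3, -2.3]
opening: 0.0296
[0.53708719 0.07053503 0.34551204] [-0.31438981  0.28816562 -2.28014787] 4.5833
```

View pics/w3.png

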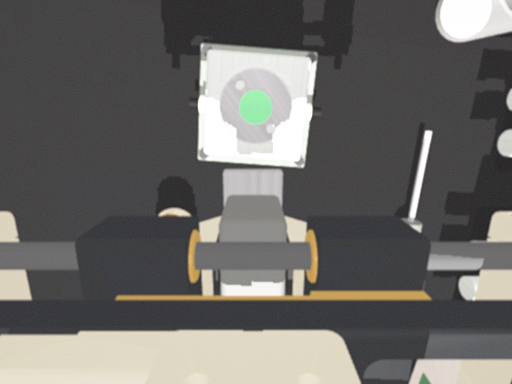

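View pics/w3c.png

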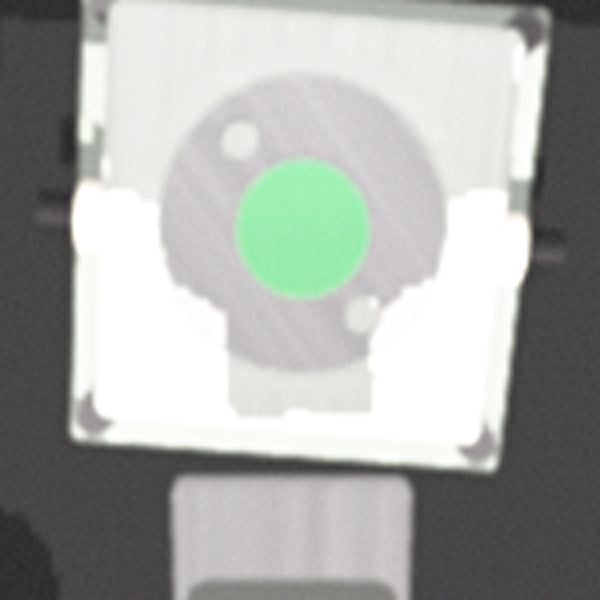

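The ring is unobstructed: its holes are at crop (240,140) and (363,314), i.e. pixels (240,85) and (270.8,128.5). The bar end is also visible at row 169.

Run:
```python
from h import *
s,w=snap("wrist"); f=lambda x:np.round(x*1000,1)
C=lambda x,y,z:ray(w,(179.5+(x+.5)/4,49.5+(y+.5)/4),z)
print(s["tool_pos"])
A,B=C(240,140,.062),C(363,314,.062);print(f(A),f(B),f(np.linalg.norm(A-B)),f((A+B)/2),np.arctan2((A-B)[1],(A-B)[0])-np.pi/2)
# ring outline
P=np.array([C(160,225,.062),C(447,222,.062),C(303,71,.062),C(300,373,.062)]);print(f(P))
# bore from green: rim z ambiguous
im=w["color"].astype(int);m=((im[...,1]-im[...,0]>50)&(im[...,1]-im[...,2]>15)).astype(np.uint8)
n,l,st,ce=cv2.connectedComponentsWithStats(m);i=1+st[1:,4].argmax();print(ce[i],st[i],f(ray(w,ce[i],.062)))
cs,_=cv2.findContours(m,0,2);e=cv2.fitEllipse(max(cs,key=len));print(e,f(ray(w,e[0],.062)))
# bar end
zb=s["tool_pos"][2]-.1827
L,Rr=C(172,478,zb),C(413,478,zb);print("bar",f(L),f(Rr),f((L+Rr)/2))
M=R.from_euler("xyz",s["tool_rot"]).as_matrix();print("rel y along tool -z",f(-M[:,2]@((L+Rr)/2-s["tool_pos"])),"rel x",f(M[:,1]@((L+Rr)/2-s["tool_pos"])),np.arctan2(M[1,1],M[0,1]))
# housing base corners
for p in [(85,0),(548,12),(497,470),(72,440)]: print(f(C(*p,.010)))
```

```text
[0.53713191 0.07037465 0.34555585]
[520.8 160.2  62. ] [549.5 125.5  62. ] 45.0 [535.2 142.9  62. ] 0.6911002986060466
[[504.3 141.9  62. ]
 [566.3 146.   62. ]
 [533.4 174.6  62. ]
 [536.4 111.9  62. ]]
[254.97887324 106.4741784 ] [239  90  33  34 852] [534.9 143.1  62. ]
((254.9906463623047, 106.4624252319336), (31.339778900146484, 32.850276947021484), 179.8022918701172) [534.9 143.1  62. ]
bar [518.1 105.7 162.9] [552.1 107.7 162.9] [535.1 106.7 162.9]
rel y along tool -z 36.4 rel x 0.1 0.05648705368916067
[478.6 195.4  10. ]
[593.2 199.   10. ]
[592.1  83.8  10. ]
[476.4  85.5  10. ]
```

```bash
python3 -m inch '0 18 0 0.11 0;0 18 0 0.11 0;0 18 0 0.11 0;-1 17.5 0 0.11 0;0 0 0 0.11 0;0 0 0 0.083 0;0 0 0 0 0;0 0 0 0 0'; python3 -m inch '0 0 -20 0 0;0 0 -20 0 0;0 0 -15 0 0;0 0 -10 0 0;0 0 0 0 0;0 0 0 0 0;0 0 0 0 0'
python3 - <<'E'
from h import *
s,w=snap("wrist","w4");M=R.from_euler("xyz",s["tool_rot"]).as_matrix();print(s["tool_pos"],s["contact_force"],s["time"],np.arctan2(M[1,1],M[0,1]))
cv2.imwrite("pics/w4c.png",cv2.resize(w["color"][90:290,150:350,::-1],(600,600),interpolation=cv2.INTER_CUBIC))
E
```

```text
time: 5.35
tool_pos: [0.5362, 0.1423, 0.3457]
tool_rot: [-1.833, 1.571, -2.716]
contact_force: [-0.4, -0.2, -3.3]
opening: 0.0295
time: 5.93
tool_pos: [0.5365, 0.1429, 0.2817]
tool_rot: [1.042, 1.569, 0.161]
contact_force: [-0.4, 1.1, -2.2]
opening: 0.0298
[0.5364888  0.14286213 0.28169713] [-0.37295545  1.1149841  -2.21996517] 5.9333 0.6899051594733643
```

View pics/w4c.png

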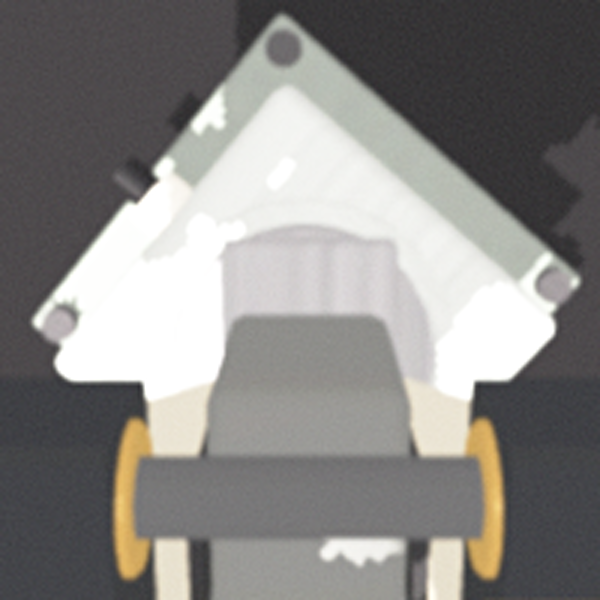

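```bash
python3 -m inch '0 0 -5 0 0;0 0 -5 0 0;0 0 0 0 0;0 0 0 0 0;0 0 0 0 0;0 0 0 0 0'; python3 -m inch '0 0 0 0 0;0 0 0 0 0'
python3 - <<'E'
from h import *
for i in range(2):
    s,w=snap("side","s5");print(s["tool_pos"],s["contact_force"])
s,c=snap("scene","c5")
a=cv2.resize(w["color"][170:230,210:290,::-1],(400,300),interpolation=cv2.INTER_CUBIC);b=cv2.resize(c["color"][170:245,230:330,::-1],(400,300),interpolation=cv2.INTER_CUBIC)
cv2.imwrite("pics/x5.png",np.hstack([a,b]))
E
```

```text
time: 6.48
tool_pos: [0.5361, 0.1431, 0.2709]
tool_rot: [1.094, 1.57, 0.215]
contact_force: [0.2, 0.4, -3.5]
opening: 0.0299
time: 6.65
tool_pos: [0.536, 0.1431, 0.2709]
tool_rot: [1.103, 1.57, 0.223]
contact_force: [-0.7, -0.7, -3.1]
opening: 0.0301
[0.53602975 0.14305293 0.27087347] [-0.6768085  -0.67919997 -3.0534566 ]
[0.5360259  0.1430345  0.27085697] [-0.33984797 -0.04624901 -2.43038481]
```

View pics/x5.png

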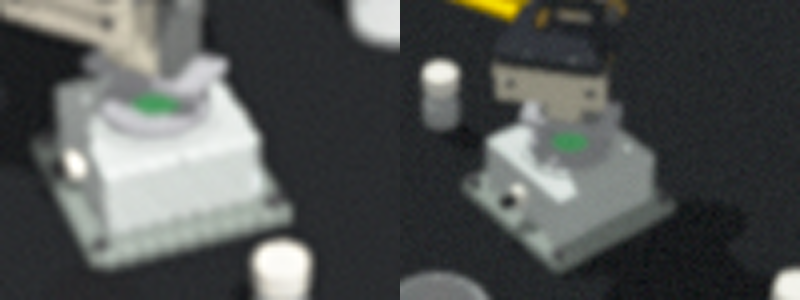

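```bash
python3 -m inch '0 -1 -2 0 0;0 0 -1 0 0;0 0 -1 0 0;0 0 -1 0 0;0 0 -0.5 0 0;0 0 0 0 0;0 0 0 0 0'; python3 -m inch '0 0 -0.5 0 0;0 0 -0.5 0 0;0 0 -0.5 0 0;0 0 0 0 0;0 0 0 0 0'
```

```text
time: 7.38
tool_pos: [0.536, 0.142, 0.2652]
tool_rot: [2.027, 1.571, 1.147]
contact_force: [-0.2, 1.1, -1.9]
opening: 0.0298
time: 7.8
tool_pos: [0.536, 0.142, 0.2637]
tool_rot: [2.118, 1.571, 1.238]
contact_force: [0.0, 0.5, -3.5]
opening: 0.0297
```

```bash
python3 -m inch '0 0 -0.5 0 0;0 0 -0.5 0 0;0 0 -0.5 0 0;0 0 0 0 0;0 0 0 0 0'; python3 -m inch '0 0 -0.5 0 0;0 0 -0.5 0 0;0 0 -0.5 0 0;0 0 0 0 0;0 0 0 0 0'
```

```text
time: 8.22
tool_pos: [0.536, 0.142, 0.2622]
tool_rot: [-2.623, 1.571, 2.781]
contact_force: [0.1, 0.7, -2.7]
opening: 0.0296
time: 8.63
tool_pos: [0.536, 0.142, 0.2607]
tool_rot: [-2.981, 1.571, 2.422]
contact_force: [0.6, -0.6, -3.8]
opening: 0.0299
```

```bash
python3 -m inch '0 0 -0.5 0 0;0 0 -0.5 0 0;0 0 -0.5 0 0;0 0 -0.5 0 0;0 0 -0.5 0 0;0 0 0 0 0;0 0 0 0 0'
python3 - <<'E'
from h import *
s,w=snap("wrist","w6");_,c=snap("side","s6");_,d=snap("scene","c6");print(s["tool_pos"],s["contact_force"],s["torque"])
a=cv2.resize(c["color"][170:230,210:290,::-1],(400,300),interpolation=cv2.INTER_CUBIC);b=cv2.resize(d["color"][170:245,230:330,::-1],(400,300),interpolation=cv2.INTER_CUBIC)
cv2.imwrite("pics/x6.png",np.hstack([a,b]))
E
```

```text
time: 9.22
tool_pos: [0.536, 0.142, 0.2582]
tool_rot: [2.864, 1.571, 1.984]
contact_force: [-0.2, -0.1, -2.7]
opening: 0.03
[0.53600125 0.14201303 0.25817947] [-0.15353408 -0.08384609 -2.71923198] [ 0.05241434 -0.07929849  0.03783206]
```

View pics/x6.png

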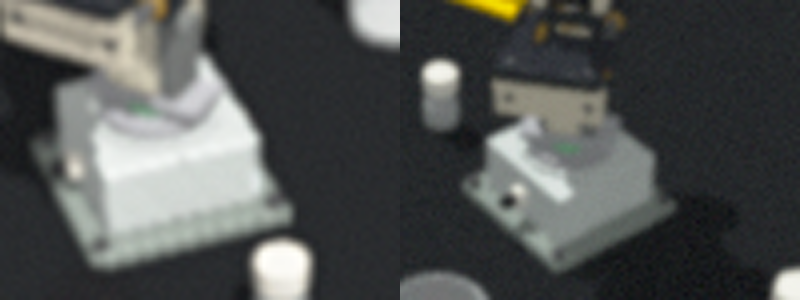

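```bash
cat > st.py <<'E'
from h import *
s=readout.observe();M=R.from_euler("xyz",s["tool_rot"]).as_matrix();print(round(s["time"],2),s["tool_pos"].round(4),"yaw",np.arctan2(M[1,1],M[0,1]).round(4),"tilt",np.round(M[:2,0],4),"F",s["contact_force"].round(1),"T",s["torque"].round(3),s["opening"].round(4))
E
python3 -m inch '0 0 0 -0.03 0;0 0 0 -0.03 0;0 0 0 0 0;0 0 0 0 0' >/dev/null; python3 st.py; python3 -m inch '0 0 0 -0.03 0;0 0 0 -0.03 0;0 0 0 0 0;0 0 0 0 0'>/dev/null;python3 st.py;python3 -m inch '-0.1 0 0 -0.03 0;-0.1 0 0 -0.03 0;0 0 0 0 0;0 0 0 0 0'>/dev/null;python3 st.py
```

```text
Traceback (most recent call last):
  File "st.py", line 2, in <module>
    s=readout.observe();M=R.from_euler("xyz",s["tool_rot"]).as_matrix();print(round(s["time"],2),s["tool_pos"].round(4),"yaw",np.arctan2(M[1,1],M[0,1]).round(4),"tilt",np.round(M[:2,0],4),"F",s["contact_force"].round(1),"T",s["torque"].round(3),s["opening"].round(4))
                                                                                                                                                                                                                                                     ^^^^^^^^^^^^^^^^^^
AttributeError: 'float' object has no attribute 'round'
Traceback (most recent call last):
  File "st.py", line 2, in <module>
    s=readout.observe();M=R.from_euler("xyz",s["tool_rot"]).as_matrix();print(round(s["time"],2),s["tool_pos"].round(4),"yaw",np.arctan2(M[1,1],M[0,1]).round(4),"tilt",np.round(M[:2,0],4),"F",s["contact_force"].round(1),"T",s["torque"].round(3),s["opening"].round(4))
                                                                                                      
[... 176 characters left out ...]
: 'float' object has no attribute 'round'
Traceback (most recent call last):
  File "st.py", line 2, in <module>
    s=readout.observe();M=R.from_euler("xyz",s["tool_rot"]).as_matrix();print(round(s["time"],2),s["tool_pos"].round(4),"yaw",np.arctan2(M[1,1],M[0,1]).round(4),"tilt",np.round(M[:2,0],4),"F",s["contact_force"].round(1),"T",s["torque"].round(3),s["opening"].round(4))
                                                                                                                                                                                                                                                     ^^^^^^^^^^^^^^^^^^
AttributeError: 'float' object has no attribute 'round'
```

```bash
sed -i 's/s\["opening"\].round(4)/round(s["opening"],4)/' st.py; python3 st.py
python3 -m inch '0 0 0 -0.03 0;-0.1 0 0 -0.03 0;0 0 0 0 0;0 0 0 0 0' >/dev/null; python3 st.py
```

```text
10.37 [0.5359 0.142  0.2583] yaw 0.5126 tilt [0.0004 0.    ] F [ 0.7 -0.3 -3.2] T [-0.029 -0.139  0.082] 0.0299
10.7 [0.5358 0.142  0.2583] yaw 0.4527 tilt [0.0004 0.    ] F [ 1.  -0.4 -3.2] T [-0.02  -0.203  0.076] 0.0302
```

```bash
python3 -m inch '0 0 0 -0.03 0;-0.1 0 0 -0.03 0;0 0 0 0 0;0 0 0 0 0' >/dev/null; python3 st.py;python3 -m inch '0 0 0 -0.03 0;-0.1 -0.1 0 -0.03 0;0 0 0 0 0;0 0 0 0 0' >/dev/null; python3 st.py
python3 - <<'E'
from h import *
s,w=snap("wrist","w7");_,c=snap("side","s7");_,d=snap("scene","c7")
a=cv2.resize(c["color"][170:230,210:290,::-1],(400,300),interpolation=cv2.INTER_CUBIC);b=cv2.resize(d["color"][170:245,230:330,::-1],(400,300),interpolation=cv2.INTER_CUBIC)
cv2.imwrite("pics/x7.png",np.vstack([np.hstack([a,b]),cv2.resize(w["color"][100:200,150:350,::-1],(800,300))]))
E
```

```text
11.03 [0.5357 0.142  0.2583] yaw 0.3927 tilt [0.0004 0.    ] F [ 0.5 -0.7 -2.8] T [-0.078 -0.244  0.081] 0.0301
11.37 [0.5356 0.1419 0.2583] yaw 0.3327 tilt [0.0004 0.0001] F [ 1.6 -0.7 -4.3] T [ 0.044 -0.257  0.09 ] 0.0294
```

View pics/x7.png

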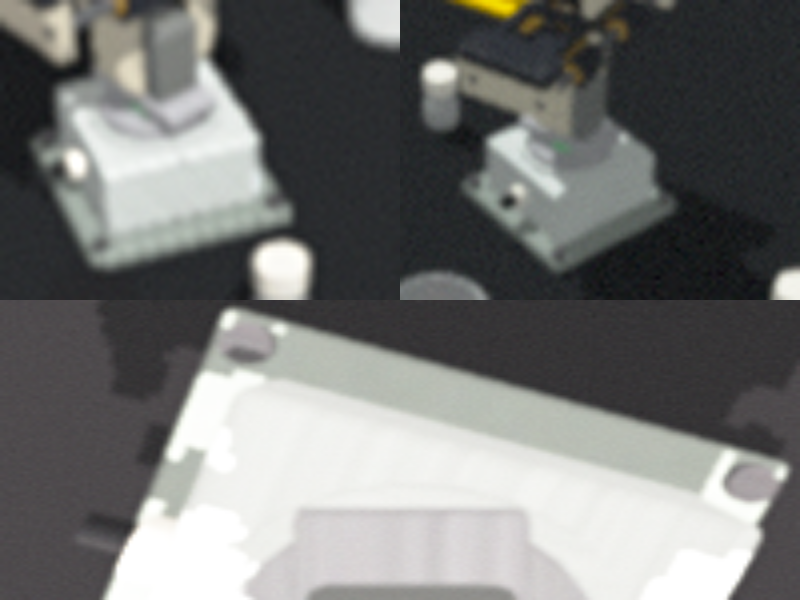

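```bash
python3 -m inch '0 0 0 -0.03 0;-0.1 -0.1 0 -0.03 0;0 0 0 -0.03 0;0 0 0 0 0;0 0 0 0 0' >/dev/null; python3 st.py;python3 -m inch '0 0 0 -0.03 0;-0.1 -0.1 0 -0.03 0;0 0 0 0 0;0 0 0 0 0' >/dev/null; python3 st.py; python3 -m inch '0 0 0 -0.03 0;-0.1 0 0 -0.02 0;0 0 0 0 0;0 0 0 0 0' >/dev/null; python3 st.py
```

```text
11.93 [0.5354 0.1419 0.2583] yaw 0.2423 tilt [0.0003 0.0001] F [ 1.7  0.2 -3.2] T [ 0.037 -0.257  0.056] 0.0297
12.27 [0.5354 0.1418 0.2583] yaw 0.1826 tilt [0.0004 0.0002] F [ 1.8  0.6 -4.6] T [ 0.157 -0.311  0.059] 0.0294
12.6 [0.5353 0.1418 0.2583] yaw 0.132 tilt [0.0004 0.0002] F [ 1.2  1.1 -3.6] T [ 0.236 -0.391  0.106] 0.0299
```

```bash
for i in 1; do python3 -m inch '0 0 0 -0.02 0;0 0 0 0 0' >/dev/null; python3 st.py; python3 -m inch '0 0 0 -0.02 0;0 0 0 0 0' >/dev/null; python3 st.py; python3 -m inch '0 0 0 -0.015 0;0 0 0 0 0' >/dev/null; python3 st.py; done
```

```text
12.77 [0.5352 0.1418 0.2583] yaw 0.1101 tilt [0.0003 0.0001] F [ 1.4  2.  -2.6] T [ 0.304 -0.434  0.143] 0.0297
12.93 [0.5352 0.1418 0.2583] yaw 0.0897 tilt [0.0002 0.0001] F [ 2.3  1.8 -2.9] T [ 0.282 -0.418  0.11 ] 0.0294
13.1 [0.5352 0.1418 0.2583] yaw 0.075 tilt [0.0002 0.0001] F [ 1.7  1.5 -2.4] T [ 0.295 -0.421  0.153] 0.0298
```

```bash
python3 -m inch '0 0 0 -0.02 0;0 0 0 0 0' >/dev/null; python3 st.py; python3 -m inch '0 0 0 -0.02 0;0 0 0 0 0' >/dev/null; python3 st.py; python3 -m inch '0 0 0 -0.015 0;0 0 0 0 0' >/dev/null; python3 st.py
```

```text
13.27 [0.5352 0.1418 0.2583] yaw 0.0545 tilt [0.0002 0.0001] F [ 2.5  2.8 -2.4] T [ 0.358 -0.416  0.153] 0.0302
13.43 [0.5352 0.1418 0.2583] yaw 0.0345 tilt [0.0001 0.0001] F [ 1.1  1.3 -1.9] T [ 0.35  -0.298  0.183] 0.0297
13.6 [0.5352 0.1418 0.2583] yaw 0.0199 tilt [0.0001 0.0001] F [ 1.8  1.8 -1.7] T [ 0.361 -0.301  0.179] 0.03
```

```bash
python3 -m inch '0 0 0 -0.015 0;0 0 0 0 0' >/dev/null; python3 st.py; python3 -m inch '0 0 0 -0.015 0;0 0 0 0 0' >/dev/null; python3 st.py; python3 -m inch '0 0 0 -0.015 0;0 0 0 0 0' >/dev/null; python3 st.py
```

```text
13.77 [0.5352 0.1418 0.2582] yaw 0.0049 tilt [-0.      0.0001] F [ 1.8  1.8 -3.3] T [ 0.39  -0.276  0.137] 0.0299
13.93 [0.5352 0.1418 0.2583] yaw -0.0101 tilt [-0.  0.] F [ 1.3  1.5 -2.4] T [ 0.441 -0.246  0.126] 0.0295
14.1 [0.5351 0.1418 0.2583] yaw -0.0251 tilt [-0.0001  0.    ] F [ 0.9  1.9 -2.3] T [ 0.42 -0.19  0.14] 0.03
```

```bash
python3 -m inch '0 0 0 -0.015 0;0 0 0 0 0' >/dev/null; python3 st.py; python3 -m inch '0 0 0 -0.015 0;0 0 0 0 0' >/dev/null; python3 st.py
```

```text
14.27 [0.5352 0.1417 0.2582] yaw -0.0402 tilt [-0.0001  0.    ] F [ 1.1  2.4 -1.5] T [ 0.398 -0.161  0.128] 0.0297
14.43 [0.5351 0.1418 0.2582] yaw -0.0551 tilt [-0.0002  0.    ] F [-0.1  2.8 -1.6] T [ 0.484 -0.123  0.162] 0.0293
```

```bash
python3 -m inch '0 0 0 -0.015 0;0 0 0 0 0' >/dev/null; python3 st.py; python3 -m inch '0 0 0 -0.015 0;0 0 0 0 0' >/dev/null; python3 st.py
```

```text
14.6 [0.5351 0.1417 0.2582] yaw -0.0701 tilt [-0.0002  0.    ] F [-0.7  2.5 -0.8] T [0.414 0.002 0.165] 0.03
14.77 [0.5351 0.1418 0.2582] yaw -0.0851 tilt [-0.0002  0.    ] F [-0.1  1.5 -1.2] T [0.469 0.026 0.133] 0.0294
```

```bash
python3 -m inch '0 0 0 -0.015 0;0 0 0 0 0' >/dev/null; python3 st.py; python3 -m inch '0 0 0 -0.015 0;0 0 0 0 0' >/dev/null; python3 st.py
```

```text
14.93 [0.5351 0.1417 0.2582] yaw -0.1001 tilt [-0.0002 -0.    ] F [-0.9  2.5 -0.7] T [0.451 0.135 0.137] 0.0294
15.1 [0.5351 0.1417 0.2582] yaw -0.1151 tilt [-0.0003  0.    ] F [-1.6  2.4  0.2] T [0.478 0.204 0.164] 0.0298
```

```bash
python3 -m inch '0 0 0 -0.015 0;0 0 0 0 0' >/dev/null; python3 st.py; python3 -m inch '0 0 0 -0.01 0;0 0 0 0 0' >/dev/null; python3 st.py
```

```text
15.27 [0.5351 0.1417 0.2582] yaw -0.1301 tilt [-0.0003 -0.    ] F [-0.9  2.   0.1] T [0.53  0.232 0.13 ] 0.0302
15.43 [0.5351 0.1417 0.2582] yaw -0.1397 tilt [-0.0004 -0.    ] F [-0.7  2.8  0.6] T [0.542 0.254 0.151] 0.0296
```

```bash
python3 -m inch '0 0 0 -0.01 0;0 0 0 0 0' >/dev/null; python3 st.py; python3 -m inch '0 0 0 -0.01 0;0 0 0 0 0' >/dev/null; python3 st.py
```

```text
15.6 [0.5351 0.1418 0.2582] yaw -0.1496 tilt [-0.0003 -0.0001] F [-2.1  2.4 -0. ] T [0.493 0.375 0.198] 0.03
15.77 [0.5351 0.1418 0.2582] yaw -0.1592 tilt [-0.0004 -0.0001] F [-1.9  3.  -0.1] T [0.543 0.432 0.429] 0.0297
```

```bash
python3 -m inch '0 0 0 -0.005 0;0 0 0 0 0' >/dev/null; python3 st.py;  python3 -m inch '0 0 0 0 0;0 0 0 0 0' >/dev/null; python3 st.py
```

```text
15.93 [0.5351 0.1418 0.2582] yaw -0.1637 tilt [-0.0003 -0.0002] F [-1.5  2.5  0.7] T [0.494 0.469 0.574] 0.0296
16.1 [0.5351 0.1417 0.2582] yaw -0.1637 tilt [-0.0003 -0.0001] F [-1.8  2.9 -0.3] T [0.543 0.626 0.566] 0.0297
```

Torque jumps from about 0.15 to 0.57 N·m with only 0.015 rad of extra turn, so this is the hard stop. I'll back off into the clearance and lift.

```bash
python3 -m inch '0 0 0 0.03 0;0 0 0 0.025 0;0 0 0 0 0;0 0 0 0 0' >/dev/null; python3 st.py; python3 -m inch '0 0 2 0 0;0 0 2 0 0;0 0 2 0 0;0 0 2 0 0;0 0 2 0 0;0 0 0 0 0;0 0 0 0 0'>/dev/null; python3 st.py
```

```text
16.43 [0.5354 0.1414 0.258 ] yaw -0.1106 tilt [ 0.0003 -0.0003] F [-0.5  1.5 -2.9] T [0.103 0.117 0.069] 0.0298
17.02 [0.5352 0.1417 0.2685] yaw -0.1091 tilt [0.0006 0.    ] F [-0.1 -0.5 -3.2] T [-0.041  0.023 -0.024] 0.0302
```

```bash
python3 -m inch '0 0 20 0 0;0 0 30 0 0;0 0 27 0 0;0 -24 0 0.06 0;1 -24 0 0.06 0;1 -24 0 0.047 0;0 0 0 0 0;0 0 0 0 0'; python3 -m inch '0 0 0 0 0;0 0 0 0 0'>/dev/null; python3 st.py
python3 - <<'E'
from h import *
s,w=snap("wrist","w8")
cv2.imwrite("pics/w8c.png",cv2.resize(w["color"][50:200,180:330,::-1],(600,600),interpolation=cv2.INTER_CUBIC))
E
```

```text
time: 17.68
tool_pos: [0.5372, 0.0687, 0.3452]
tool_rot: [-2.629, 1.571, 2.139]
contact_force: [0.5, -0.2, -2.9]
opening: 0.0296
17.85 [0.5371 0.0704 0.3451] yaw 0.0582 tilt [-0.0001  0.0003] F [ 0.5 -0.8 -2.5] T [ 0.033  0.048 -0.02 ] 0.0297
```

View pics/w8c.png

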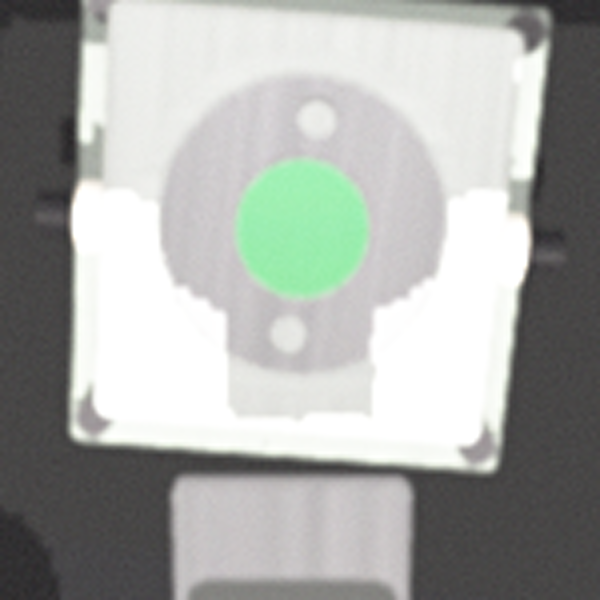

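The holes are now at crop (318,120) and (289,335), so the ring turned clockwise by about 0.77 rad. The bar end is still at crop row 478, so the spanner hasn't slipped in the grip. Next I'll return it to the cradle.

```bash
python3 -m inch '4 -35 0 0 0;4 -35 0 0 0;5 -35 0 0 0;5 -35 0 0 0;4 -35 0 0 0;4 -35 0 0 0;4 -35 0 0 0;0 -14 0 0 0'>/dev/null; python3 -m inch '0 0 0 0 0;0 0 -30 0 0;0 0 -30 0 0;0 0 -20 0 0;0 0 -10 0 0;0 0 0 0 0;0 0 0 0 0;0 0 0 0 0'>/dev/null; python3 st.py
python3 - <<'E'
from h import *
snap("wrist","w9")
E
```

```text
19.23 [ 0.5679 -0.1889  0.2569] yaw 0.0587 tilt [ 0.0027 -0.0011] F [-0.7 -0.6 -2.4] T [ 0.003 -0.019 -0.052] 0.0297
```

View pics/w9.png

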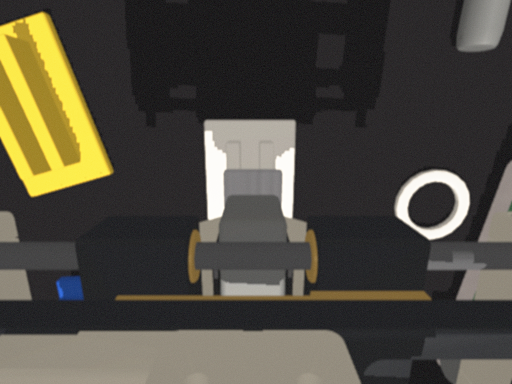

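```bash
python3 -m inch '0 0 0 0 0;0 0 0 0 0'>/dev/null; python3 st.py; python3 -m inch '0 0 -5 0 0;0 0 -5 0 0;0 0 -5 0 0;0 0 -5 0 0;0 0 0 0 0;0 0 0 0 0;0 0 0 0 0'>/dev/null; python3 st.py
```

```text
19.45 [ 0.5675 -0.1893  0.2564] yaw 0.058 tilt [ 0.002  -0.0009] F [ 0.4 -0.1 -3.5] T [ 0.052 -0.007  0.005] 0.0297
20.03 [ 0.5673 -0.1893  0.2351] yaw 0.0579 tilt [0. 0.] F [-0.6  0.  -3.1] T [ 0.01  -0.071  0.007] 0.0296
```

```bash
python3 -m inch '0 0.8 -4 0 0;0 0 -4 0 0;0 0 -2 0 0;0 0 -2 0 0;0 0 -1.3 0 0;0 0 0 0 0;0 0 0 0 0'>/dev/null; python3 st.py; python3 -m inch '0 0 -0.5 0 0;0 0 -0.5 0 0;0 0 0 0 0;0 0 0 0 0'>/dev/null; python3 st.py
```

```text
20.62 [ 0.5672 -0.1885  0.2219] yaw 0.058 tilt [0. 0.] F [-0.2 -1.2 -2.8] T [-0.008 -0.03   0.03 ] 0.0296
20.95 [ 0.5672 -0.1885  0.221 ] yaw 0.058 tilt [ 0.0001 -0.    ] F [-0.2  0.2 -2.7] T [-0.01   0.002  0.011] 0.0296
```

```bash
python3 -m inch '0 0 -0.4 0 0;0 0 0 0 0;0 0 0 0 0'>/dev/null; python3 st.py; python3 -m inch '0 0 0 0 0.35;0 0 0 0 0.4;0 0 0 0 0.6;0 0 0 0 0.8;0 0 0 0 1;0 0 0 0 1;0 0 0 0 1;0 0 0 0 1'>/dev/null; python3 st.py; python3 -m inch '0 0 0 0 1;0 0 0 0 1;0 0 0 0 1;0 0 0 0 1;0 0 0 0 1'>/dev/null;python3 st.py
```

```text
21.2 [ 0.5672 -0.1885  0.2207] yaw 0.058 tilt [ 0.0003 -0.0001] F [-0.4  0.  -0.8] T [0.01  0.007 0.026] 0.0294
21.87 [ 0.5672 -0.1885  0.2206] yaw 0.0581 tilt [ 0.0001 -0.    ] F [ 0.1 -0.3 -0.3] T [-0.004 -0.016 -0.012] 0.0722
22.28 [ 0.5672 -0.1885  0.2205] yaw 0.058 tilt [0.0001 0.    ] F [0.8 0.  0.3] T [-0.012 -0.045  0.037] 0.0915
```

Seated and released. I'll lift straight up, then step back to look.

```bash
python3 -m inch '0 0 10 0 1;0 0 30 0 1;0 0 40 0 1;0 0 40 0 1;0 0 8 0 1;0 -31 0 0 1;0 -31 0 0 1;0 0 0 0 1'>/dev/null; python3 -m inch '0 0 0 0 1;0 0 0 0 1;0 0 0 0 1'>/dev/null;python3 st.py
python3 - <<'E'
from h import *
s,w=snap("wrist","w10"); snap("side","s10")
cv2.imwrite("pics/w10c.png",cv2.resize(w["color"][50:180,200:310,::-1],(508,600),interpolation=cv2.INTER_CUBIC))
E
```

```text
23.2 [ 0.5672 -0.2496  0.3486] yaw 0.0587 tilt [-0.0001  0.0004] F [-0.2 -0.   0.4] T [-0.    -0.024 -0.091] 0.0918
```

View pics/w10c.png

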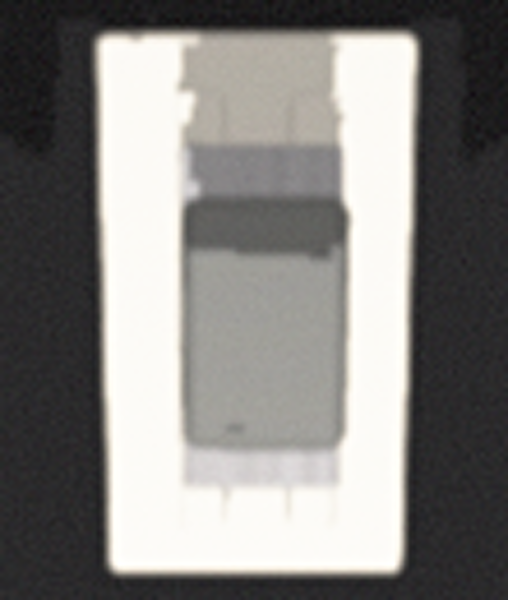

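View pics/s10.png

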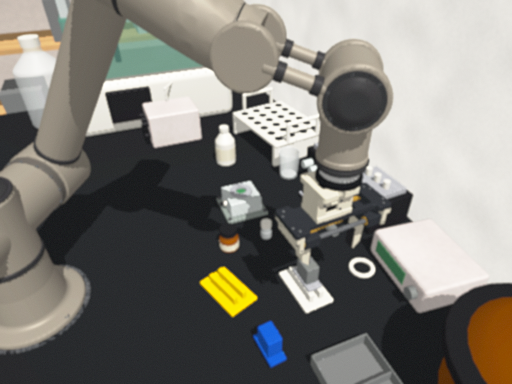

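The spanner is upright on the cradle rails, with the grip at crop (265,325), within about 1 mm of where it started. The gripper is clear and the bystanders haven't moved.

```bash
python3 -c "
from cell import workorder; print(workorder.hand_in())"
```

```text
the job is handed in; nothing more can be done
None
```

The ring is home against its stop and the spanner is back on its cradle, released; I handed the job in at about 23 s.

- **Fitting the pins:** I gripped the grey spanner on the white cradle. The wrist camera put the hole line 0.69 rad counter-clockwise of the bench's y axis. Both pins went about 6.5 mm into the holes with no measurable contact force.
- **Turning the ring:** I turned it clockwise by about 0.85 rad at the tool, including play in the holes. At that point the torque jumped from about 0.15 to 0.57 N·m with almost no further turn, which I took as the hard stop. I then backed off into the play and lifted out.
- **Last checks:** The wrist view after lifting showed the holes turned by about 0.77 rad. The spanner stands upright on the rails, within about 1 mm of its starting place. The gripper is open and clear, and no bystander looked moved.
- **Disagreements:** The first estimates of the spanner's position from the scene and side cameras differed by about 14 mm, so I used the closer wrist view instead. While turning, the wrist torque mostly read 0.06–0.18 N·m, below the stated 0.2 N·m.

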